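# Turn over the mirrored brackets on the coating rack

### The job

The L-brackets on the slanting rack must all be of the same hand, seen from the front, as the red pattern standing at the rack's left end (the other red pattern, parked behind, does not count). A bracket may stand toe-end up or down - turning it in its own plane does not change its hand - so find those that are mirror images, turn each of them over and put it back in its own place, standing with its leg along the slant, either end up, on the ledge and flat against the back rest. Leave the brackets that are already right where they are, do not drop any onto the worktop, and do not knock over or push away the bottles and the dish near by.

Things in the scene. Friction and masses are not known exactly. Their poses are not given: they have to be found in the camera images.
- rack: Fixed slanting rack, blue ledge, lip and back rest on a steel base 105 x 384 mm. Origin on the worktop, x to its rear, y along the ledge to the left seen from the front, z up. Four brackets stand side by side at about y = -135, -45, +45, +135 mm (white marks on the lip), leaning back (tops away from the robot) 28 degrees from vertical, flat on the back rest. Steel end cheeks at y = +-189 mm.
- rack_ledge (a point): Middle of the ledge the brackets stand on, at rack x = y = 0, 26 mm above the worktop; the ledge is square to the brackets. Along the slant the back rest reaches 48 mm up, so a bracket's upper 42 mm is free on both faces; the lip in front is 9 mm high and leaves an 18 mm wide trough for the 10 mm bracket.
- rack_front (a point): Point 100 mm out in front of the brackets' plane (square to it): it tells which face of a bracket looks to the front.
- rack_pattern_spot (a point): Middle of the leg of whichever pattern stands at the rack's left end, at rack y = +235 mm.
- stand_column (a point): Top of the slim upright column of the fixed electrode stand behind and to the right of the rack: an obstacle, 260 mm high, with a clamp at about 200 mm that sticks out up to 40 mm towards the robot, and electrodes beside it to its rear left. The arm must keep clear of it.
- bracket_1: One of four identical flat L-shaped aluminium brackets, 10 mm thick, 90 g, faces alike. Origin in the middle of the leg. Own z along the leg (90 long, 30 wide: z -45 to +45, y -15 to +15 mm), own x across the thickness; the toe sticks out at the -z end to own +y (y +15 to +40, z -45 to -17 mm). It may stand toe end down or toe end up.
- bracket_2: One of four identical flat L-shaped aluminium brackets, 10 mm thick, 90 g, faces alike. Origin in the middle of the leg. Own z along the leg (90 long, 30 wide: z -45 to +45, y -15 to +15 mm), own x across the thickness; the toe sticks out at the -z end to own +y (y +15 to +40, z -45 to -17 mm). It may stand toe end down or toe end up.
- bracket_3: One of four identical flat L-shaped aluminium brackets, 10 mm thick, 90 g, faces alike. Origin in the middle of the leg. Own z along the leg (90 long, 30 wide: z -45 to +45, y -15 to +15 mm), own x across the thickness; the toe sticks out at the -z end to own +y (y +15 to +40, z -45 to -17 mm). It may stand toe end down or toe end up.
- bracket_4: One of four identical flat L-shaped aluminium brackets, 10 mm thick, 90 g, faces alike. Origin in the middle of the leg. Own z along the leg (90 long, 30 wide: z -45 to +45, y -15 to +15 mm), own x across the thickness; the toe sticks out at the -z end to own +y (y +15 to +40, z -45 to -17 mm). It may stand toe end down or toe end up.
- pattern_a: Red L pattern on a dark foot, fixed. Leg and toe sized as the brackets'; origin mid leg, own z up along the leaning leg, own x to the rear, own y level to the left seen from the robot; toe at the bottom, to own +y (left). Stands at the rack's left end (then it is today's pattern) or parked 0.25 m behind the rack (then it means nothing).
- pattern_b: Red L pattern on a dark foot, fixed. Leg and toe sized as the brackets'; origin mid leg, own z up along the leaning leg, own x to the rear, own y level to the left seen from the robot; toe at the bottom, to own -y (right), a mirror image of the other pattern. Stands at the rack's left end (then it is today's pattern) or parked 0.25 m behind the rack (then it means nothing).
- wash_bottle: White wash bottle with red spout, 102x60x214 mm, bystander standing near the rack's right end. Origin at the centre of its underside, z up.
- white_bottle: White bottle with blue cap, diameter 58, height 128 mm, bystander standing behind the rack. Origin at the centre of its underside, z up.
- petri: Small round dish with pink medium, diameter 58, height 15 mm, bystander lying low behind the rack. Origin at the centre of its underside, z up.
Not all that is in view belongs to the job. What is shaped like the pattern_b but green is not meant. What is shaped like the bracket_3 but brown is not meant.

How it is judged:
By the outcome, as a careful person would: the job done as asked, in the order asked, and still so for the second after the job is handed in, with the robot touching nothing.
It also fails if it takes over 64 s, if anything falls off the work surface, if the arm or the gripper's body presses on something with over 40 N, if the wrist force passes 120 N, or if a joint passes its speed limit or range.

### The arm

A 7-joint arm with a two-finger parallel gripper is mounted at the origin on a cart in front of the work surface, level with it; the furniture and walls round the work are solid. World frame = base frame: x ahead of the robot, y to its left, z up, the work surface at z = 0. Lengths are in m, angles in rad, forces in N, time in s.
With the tool pointing down it reaches from about 0.35 to 0.9 m from the base axis. Payload 8.1 kg.
Tool frame: the origin (TCP) lies between the finger pads; the fingertips stand 22 mm ahead of it and the grasp point (between the pads) lies 3 mm ahead of it (arm.tip_reach is the distance from the TCP to the fingertips, in m); z points along the fingers, y is the line along which they close (so a half turn about z gives the same grasp; the last joint's range is limited). The gripper opens to 92 mm and grips with 3 to 60 N. Pads are 19 mm wide; open, the fingers measure 130 mm over their backs; the gripper's body (75 mm by 190 mm) begins 47 mm behind the grasp point.
Start: joints at [-1.217, 0.434, 0.025, 1.573, -0.012, 1.134, -0.075], TCP at [0.276, 0.561, 0.249] pointing down, gripper open.
Joint ranges: [-2.62, 2.62], [-0.44, 2.09], [-1.27, 1.32], [0.08, 2.57], [-1.32, 4.46], [0.12, 2], [-2.74, 2.74]. Speed limits (rad/s): [2.22, 2.22, 3.01, 3.01, 3.14, 3.14, 3.14].

### API

Orientations are given as a rotation vector (axis times angle).
In Python, from cell import telemetry, vision, job, arm gives the robot as it stands. The module is installed in compiled form; this text tells all that it offers.
- The arm moves only by the shell command python3 -m creep 'ROWS' [FORCE]. ROWS is text: rows parted by semicolons, each of 7 numbers parted by spaces: the finger opening in cm, from 0 to 9.18, then the shift along the tool's x, y, z in cm, then the turn, a rotation vector about the tool's x, y, z in degrees. A call has 1 to 5 rows; each row is the pose to reach, as a shift and turn from the pose commanded when the call began, along the tool's axes at that moment; what a row does not reach only later rows make up. A row lasts 1/8 s, in which the tool goes at most 62.5 mm and 10.7 degrees, less where a joint would pass 70% of its speed; a pose out of reach is approached as far as the arm can. A call with a gripper value outside its range is refused whole. The fingers move at their own pace and stop on an object; FORCE is the grip in N (left out, the last holds). Time passes only in rows, so rows that repeat a pose let the fingers close. It gives the time, the measured TCP pose, the force, the opening and the grip force at its end, in the units of the state.
- telemetry.observe(): the state, without advancing time (a new reading comes with each control period).
- vision.get_image(name): name is "scene" or "top" or "wrist"; returns the picture (400x640x3 uint8, red, green, blue); there is no depth.
- vision.camera_info(name): a dict with "fov_y" (degrees; the focal length in pixels is half the picture's height over the tangent of half this angle, whatever the lens; pixels are square), "cx", "cy" (the principal point, pixels), "extrinsics" (4x4, takes a point from camera to world coordinates). Camera axes: x right, y down, z forward; pixel columns grow to the right and rows downward; lengths in m; the calibration is good to about 2 mm. A picture is of the moment at which its call begins: read the wrist's pose just before it. camera_info takes no time and is no camera call; for the wrist camera it gives the pose at the moment of the call.
- job.sign_off(): hands the job in; it is judged then, once.
The state is a dict: "clock": time; "joints": joint angles; "dq": joint speeds; "joint_efforts": joint torques, N m; "position": TCP position; "ee_rot": TCP orientation; "force": force on the tool from outside, world axes, zero at the start; "ft_torque": the same for the moment, N m; "width": opening from 0.0 (shut) to 1.0 (fully open); "gripper_force": force on a finger pad.
Only numpy, scipy, OpenCV 4.12 (cv2) and the standard library are available. Lean on these libraries where they do the work, as an engineer would, in place of code of your own. Each camera call takes 0.05 s, during which the arm holds its last target. There are 200 camera calls.

## Working session

There is one attempt and no reset: what is moved stays moved. The work goes in short steps, Python scripts to look and compute and a shell command to move; the robot and the scene stay as the last step left them, time stands still between calls to the robot, and variables do not carry over. Pictures are saved under pics/ and viewed, at most 10 in all, crops included, and the job is handed in when it is done.

```bash
mkdir -p pics; ls
cat > look.py <<'E'
import sys,cv2
from cell import telemetry,vision
def snap(n,f):
    im=vision.get_image(n); cv2.imwrite('pics/'+f,im[:,:,::-1]); return im
E
python3 - <<'E'
from look import *
import numpy as np
np.set_printoptions(precision=4,suppress=True)
a=snap('scene','s0.png');b=snap('top','t0.png')
for n in('scene','top','wrist'):
    print(n,vision.camera_info(n))
print(telemetry.observe())
E
```

```text
pics
scene {'fov_y': 48.42111298577187, 'cx': 315.50202356162794, 'cy': 203.98620549595327, 'extrinsics': array([[ 0.5398, -0.6481,  0.5372, -0.2094],
       [-0.8418, -0.4125,  0.3481, -0.4167],
       [-0.004 , -0.6402, -0.7682,  1.2735],
       [ 0.    ,  0.    ,  0.    ,  1.    ]])}
top {'fov_y': 57.13324499054791, 'cx': 327.9614221772129, 'cy': 201.96327237945252, 'extrinsics': array([[-0.0111, -0.9908,  0.1352,  0.3952],
       [-0.9999,  0.0106, -0.005 ,  0.0809],
       [ 0.0035, -0.1352, -0.9908,  1.4042],
       [ 0.    ,  0.    ,  0.    ,  1.    ]])}
wrist {'fov_y': 62.406697895532034, 'cx': 318.62744356843325, 'cy': 202.52242897731094, 'extrinsics': array([[ 0.4408,  0.8613,  0.2529,  0.2055],
       [ 0.8976, -0.4223, -0.1261,  0.5943],
       [-0.0018,  0.2826, -0.9592,  0.3839],
       [ 0.    ,  0.    ,  0.    ,  1.    ]])}
{'clock': 0.1, 'joints': array([-1.2166,  0.4351,  0.025 ,  1.574 , -0.0116,  1.134 , -0.0751]), 'dq': array([-0.0011, -0.002 ,  0.0006, -0.0031, -0.0004, -0.0008, -0.002 ]), 'joint_efforts': array([  0.0014, -66.9118,   0.9869, -31.5146,  -0.0606,   0.0373,
         0.0001]), 'position': array([0.2756, 0.5605, 0.248 ]), 'ee_rot': array([-0.7114, -3.0598,  0.0021]), 'force': array([ 0.1456, -0.0082,  0.2583]), 'ft_torque': array([-0.0098,  0.0038, -0.039 ]), 'gripper_force': 0.0, 'width': 0.997040994913521}
```

View pics/s0.png

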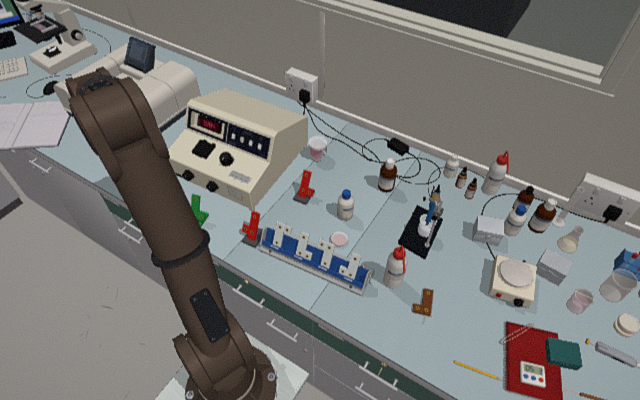

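View pics/t0.png

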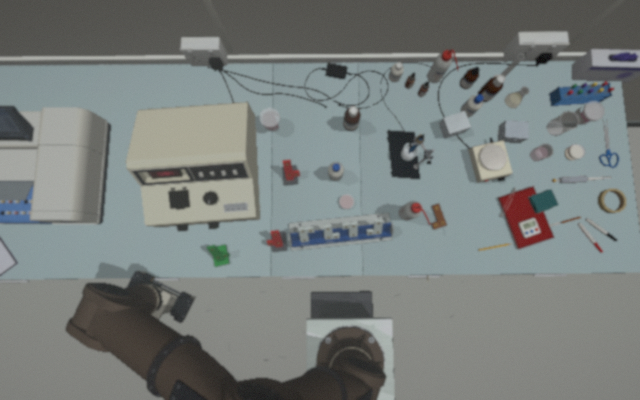

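Run:
```python
import cv2,numpy as np
s=cv2.imread('pics/s0.png')[160:300,230:390]; t=cv2.imread('pics/t0.png')[205:255,260:420]
s=cv2.resize(s,None,fx=5*0.8,fy=5*0.8,interpolation=cv2.INTER_CUBIC);s=cv2.resize(s,(400,350));
a=cv2.imread('pics/s0.png')[205:300,235:385]; a=cv2.resize(a,(600,380),interpolation=cv2.INTER_CUBIC)
t=cv2.resize(t,(600,188),interpolation=cv2.INTER_CUBIC)
cv2.imwrite('pics/c0.png',np.vstack([a,t]))
```

```text
(no output)
```

View pics/c0.png

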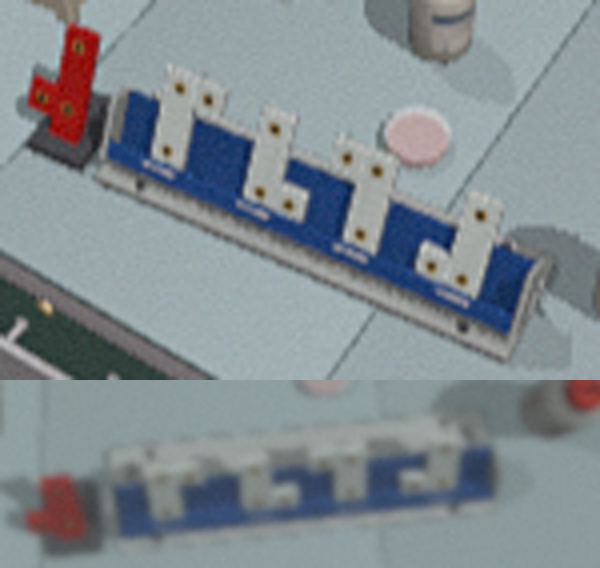

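Scene picture: the red pattern at the rack's left end is at (252,227), with its toe at the bottom left. The red one at (305,187) is parked behind, and the green one at (199,210) and the brown one at (425,302) are decoys. So today's pattern is pattern_a.

Brackets left to right, with scene pixels:

| Bracket | Pixel | Toe | Hand |
|---|---|---|---|
| 1 | (279,234) | up, right | right |
| 2 | (303,246) | down, right | mirror |
| 3 | (327,254) | up, left | right-hand check says mirror |
| 4 | (352,265) | down, left | right |

The two middle ones must be turned over.

```bash
cat >> look.py <<'E'
import numpy as np
from scipy.spatial.transform import Rotation as R
np.set_printoptions(precision=4,suppress=True)
def ray(n,uv,info=None):
    c=info or vision.camera_info(n); f=200/np.tan(np.radians(c['fov_y']/2)); E=np.array(c['extrinsics'])
    d=E[:3,:3]@np.array([(uv[0]-c['cx'])/f,(uv[1]-c['cy'])/f,1]); return E[:3,3],d/np.linalg.norm(d)
def plane(n,uv,z,info=None):
    o,d=ray(n,uv,info); return o+d*(z-o[2])/d[2]
def tri(rays):
    A=sum(np.eye(3)-np.outer(d,d) for o,d in rays); b=sum((np.eye(3)-np.outer(d,d))@o for o,d in rays); return np.linalg.solve(A,b)
def proj(n,p,info=None):
    c=info or vision.camera_info(n); f=200/np.tan(np.radians(c['fov_y']/2)); E=np.array(c['extrinsics'])
    q=E[:3,:3].T@(np.asarray(p)-E[:3,3]); return np.array([c['cx']+f*q[0]/q[2],c['cy']+f*q[1]/q[2]])
E
python3 - <<'E'
from look import *
for uv in [(274.5,247.5),(298.3,257.5),(322.5,267),(348.8,279)]: print('mark',plane('scene',uv,.03))
for a,b in [((260,249),(288,246)),((362,294),(392,240))]: print('base',plane('scene',a,0),plane('top',b,0))
print('stand', tri([ray('scene',(437,187)),ray('top',(413,150))]),plane('top',(428,157),.2))
print('stand base',plane('scene',(424,233),.02),plane('top',(405,155),.02))
print('wash',plane('scene',(394,280),0),plane('top',(410,212),.1),'white',plane('scene',(345,215),0),'parked',plane('scene',(303,201),0))
o=telemetry.observe();print(R.from_rotvec(o['ee_rot']).as_matrix())
E
```

```text
mark [0.4256 0.1603 0.03  ]
mark [0.4357 0.0704 0.03  ]
mark [ 0.4478 -0.0165  0.03  ]
mark [ 0.4551 -0.1109  0.03  ]
base [ 0.4091  0.2127 -0.    ] [0.4198 0.2273 0.    ]
base [ 0.4464 -0.1662  0.    ] [ 0.4381 -0.1683  0.    ]
stand [ 0.7287 -0.2185  0.2681] [ 0.7088 -0.2638  0.2   ]
stand base [ 0.7592 -0.2376  0.02  ] [ 0.7645 -0.2266  0.02  ]
wash [ 0.5471 -0.2296  0.    ] [ 0.5339 -0.2184  0.1   ] white [0.695  0.0413 0.    ] parked [0.6683 0.2078 0.    ]
[[-0.8974  0.4411 -0.0005]
 [ 0.4411  0.8974 -0.0013]
 [-0.0001 -0.0014 -1.    ]]
```

Run:
```python
import cv2,numpy as np
a=cv2.imread('pics/s0.png')[150:300,370:470]; a=cv2.resize(a,(400,600),interpolation=cv2.INTER_CUBIC)
b=cv2.imread('pics/t0.png')[115:225,325:450]; b=cv2.resize(b,(400,352),interpolation=cv2.INTER_CUBIC)
c=np.zeros((600,800,3),'uint8');c[:,:400]=a;c[:352,400:]=b
cv2.imwrite('pics/c1.png',c)
```

```text
(no output)
```

View pics/c1.png

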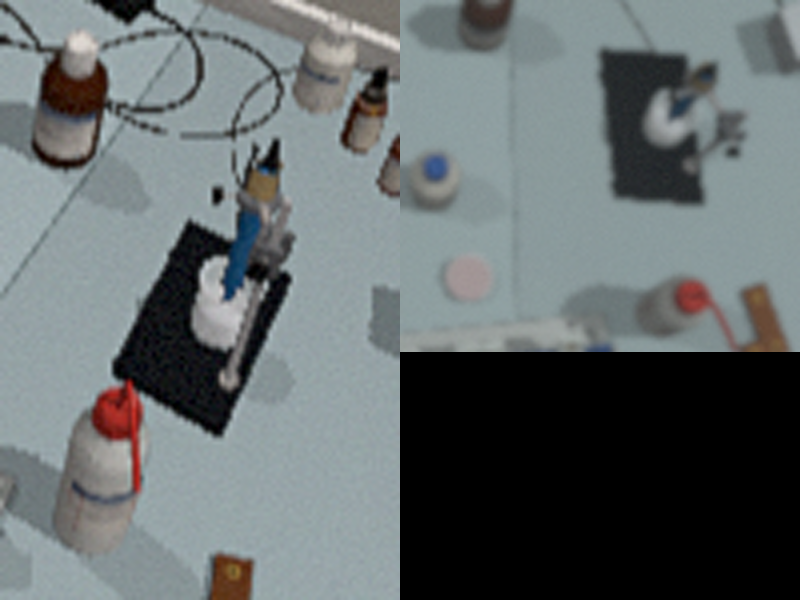

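Crop: the stand column's foot is at scene (427,245) and the wash bottle at (394,270). Both are well behind or right of the middle of the rack. Next I bring the wrist camera in front of the rack.

```bash
cat >> look.py <<'E'
def rackR(yaw,tilt,sgn=1):
    # tool z: tilt>0 leans forward(away from robot) of straight down; tool y = sgn*rack y
    t=np.radians(tilt); xr=np.array([np.cos(yaw),np.sin(yaw),0]); yr=np.array([-np.sin(yaw),np.cos(yaw),0])
    z=np.sin(t)*xr-np.cos(t)*np.array([0,0,1.]); y=sgn*yr; return np.column_stack([np.cross(y,z),y,z])
def go(p,Rt):
    o=telemetry.observe(); R0=R.from_rotvec(o['ee_rot']).as_matrix()
    s=R0.T@(np.asarray(p)-o['position'])*100; w=R.from_matrix(R0.T@Rt).as_rotvec(degrees=True)
    print('rows: shift',s.round(2),'turn',w.round(1),'| clock %.2f'%o['clock'],'q',o['joints'].round(2),'F',o['force'].round(1),'w %.3f'%o['width'])
E
python3 - <<'E'
from look import *
print(plane('scene',(427,245),.02),plane('scene',(442,201),.22))
go([.40,.03,.28],rackR(.108,25))
E
```

```text
[ 0.718  -0.2668  0.02  ] [ 0.7478 -0.2632  0.22  ]
rows: shift [-34.57 -42.13  -3.13] turn [ -7.1 -24.3 -31.8] | clock 0.10 q [-1.22  0.44  0.03  1.57 -0.01  1.13 -0.08] F [ 0.1 -0.   0.3] w 0.997
```

```bash
python3 -m creep '5 -7 -8.5 -0.6 -1.4 -4.9 -6.4; 5 -14 -17 -1.2 -2.8 -9.7 -12.7; 5 -21 -25 -1.9 -4.2 -14.6 -19; 5 -28 -34 -2.5 -5.7 -19.5 -25.4; 5 -34.6 -42 -3 -7.1 -24.3 -31.8'
python3 - <<'E'
from look import *
go([.40,.03,.28],rackR(.108,25)); print(telemetry.observe()['position'])
E
```

```text
clock: 0.72
position: [0.3482, 0.2556, 0.2662]
ee_rot: [-0.151, 2.699, 0.033]
force: [1.4, -1.3, 1.2]
width: 0.554
gripper_force: 0.0
rows: shift [ -2.97 -23.    -0.13] turn [0.1 0.1 0.2] | clock 0.72 q [-1.12 -0.08  0.08  2.27  0.53  0.76  0.28] F [ 1.4 -1.3  1.2] w 0.554
[0.3482 0.2556 0.2662]
```

```bash
python3 -m creep '5 -3 -23 -0.1 0 0 0; 5 -3 -23 -0.1 0 0 0; 5 -3 -23 -0.1 0 0 0; 5 -3 -23 -0.1 0 0 0; 5 -3 -23 -0.1 0 0 0'; python3 -m creep '5 0 0 0 0 0 0;5 0 0 0 0 0 0'
python3 - <<'E'
from look import *
go([.40,.03,.28],rackR(.108,25)); print(telemetry.observe()['position'])
import pickle
i=vision.camera_info('wrist'); im=snap('wrist','w1.png'); pickle.dump(i,open('w1.pkl','wb'))
E
```

```text
clock: 1.35
position: [0.3992, 0.0289, 0.2795]
ee_rot: [-0.137, 2.703, 0.035]
force: [-0.4, 1.5, 0.0]
width: 0.547
gripper_force: 0.0
clock: 1.6
position: [0.3991, 0.0326, 0.2795]
ee_rot: [-0.148, 2.702, 0.033]
force: [-0.1, -0.1, -1.1]
width: 0.546
gripper_force: 0.0
rows: shift [-0.08 -0.27 -0.02] turn [ 0.  -0.   0.1] | clock 1.60 q [-0.97 -0.33  0.51  2.36  0.47  0.71  0.93] F [-0.1 -0.1 -1.1] w 0.546
[0.3991 0.0326 0.2795]
```

View pics/w1.png

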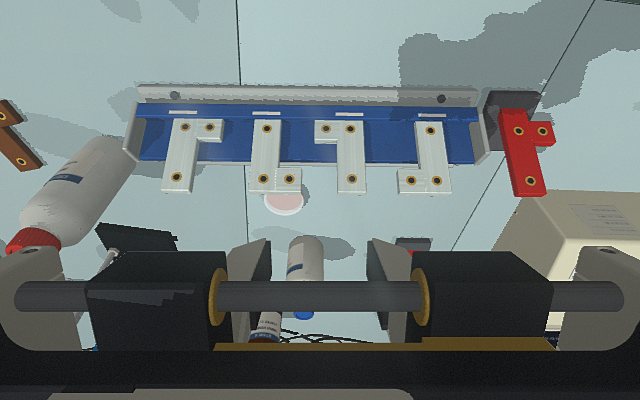

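Wrist view (image upside down): the red pattern is at (525,150) with its toe at the base. The bracket legs are at u = 430, 350, 265 and 178, with the lip marks at v ≈ 113. Those at u=350 (toe at base, pointing right seen from the front) and u=265 (toe at top, pointing left) are the mirror images, which confirms the first reading. Next is a second view to triangulate.

```bash
python3 -m creep '5 0 -5 0 0 0 0; 5 0 -10 0 0 0 0; 5 0 -10 0 0 0 0; 5 0 -10 0 0 0 0';  cat > feat.py <<'E'
from look import *
import pickle
def cents(m,lo,hi):
    n,l,s,c=cv2.connectedComponentsWithStats(m.astype('uint8')); return [(c[i].round(1),s[i]) for i in range(1,n) if lo<=s[i][4]<=hi]
def feats(im):
    h=cv2.cvtColor(im,cv2.COLOR_RGB2HSV); H,S,V=[h[:,:,i].astype(int) for i in range(3)]
    roi=np.zeros(H.shape,bool); roi[60:235]=1
    blue=roi&(H>100)&(H<130)&(S>120)
    ys,xs=np.where(blue); bb=(xs.min(),xs.max(),ys.min(),ys.max())
    gold=roi&(H>8)&(H<32)&(S>70)
    white=roi&(S<40)&(V>190)
    return bb,gold,white
E
python3 - <<'E'
from feat import *
i=vision.camera_info('wrist'); im=snap('wrist','w2.png'); pickle.dump(i,open('w2.pkl','wb'))
for f in('w1','w2'):
    im=cv2.imread(f'pics/{f}.png')[:,:,::-1].copy(); bb,g,w=feats(im); print(f,bb)
    print('gold',[tuple(c)+(int(s[4]),) for c,s in cents(g,8,300)])
    print('white',[tuple(c)+tuple(int(v) for v in s) for c,s in cents(w,25,4000)])
E
```

```text
clock: 2.15
position: [0.41, -0.0669, 0.2795]
ee_rot: [-0.146, 2.702, 0.033]
force: [-0.4, -0.4, -0.6]
width: 0.543
gripper_force: 0.0
w1 (np.int64(2), np.int64(544), np.int64(103), np.int64(182))
gold [(np.float64(184.8), np.float64(126.7), 43), (np.float64(209.6), np.float64(126.7), 43), (np.float64(266.7), np.float64(128.2), 50), (np.float64(325.8), np.float64(128.4), 42), (np.float64(350.0), np.float64(128.6), 45), (np.float64(430.1), np.float64(130.4), 45), (np.float64(518.2), np.float64(130.4), 48), (np.float64(542.2), np.float64(130.8), 49), (np.float64(176.3), np.float64(176.7), 58), (np.float64(263.1), np.float64(178.5), 60), (np.float64(288.9), np.float64(178.7), 56), (np.float64(351.6), np.float64(178.2), 51), (np.float64(410.9), np.float64(180.0), 54), (np.float64(436.8), np.float64(180.2), 54), (np.float64(530.1), np.float64(180.5), 59)]
white [(np.float64(317.1), np.float64(71.4), 240, 60, 161, 26, 3653), (np.float64(617.6), np.float64(93.9), 591, 64, 49, 62, 588), (np.float64(605.3), np.float64(76.8), 597, 74, 16, 8, 38), (np.float64(558.5), np.float64(105.0), 535, 95,
[... 2699 characters left out ...]
oat64(532.2), np.float64(179.9), 58), (np.float64(625.2), np.float64(179.9), 58)]
white [(np.float64(276.2), np.float64(111.6), 262, 111, 27, 3, 53), (np.float64(358.3), np.float64(112.5), 345, 112, 27, 3, 53), (np.float64(418.5), np.float64(120.0), 404, 120, 30, 1, 30), (np.float64(299.5), np.float64(137.5), 289, 137, 22, 2, 44), (np.float64(415.2), np.float64(138.7), 406, 138, 23, 2, 35), (np.float64(519.8), np.float64(191.4), 497, 186, 52, 7, 71), (np.float64(271.5), np.float64(189.5), 258, 189, 28, 2, 54), (np.float64(354.9), np.float64(206.1), 334, 189, 39, 26, 291), (np.float64(371.5), np.float64(190.5), 346, 190, 51, 2, 79), (np.float64(449.3), np.float64(191.1), 435, 191, 28, 3, 30)]
```

```bash
cat > model.py <<'E'
from feat import *
def holes(f):
    im=cv2.imread(f'pics/{f}.png')[:,:,::-1].copy(); b,g,w=feats(im)
    c=np.array([c for c,s in cents(g,8,300)]); a=c[c[:,1]<153];b=c[c[:,1]>=153]
    return np.vstack([a[a[:,0].argsort()],b[b[:,0].argsort()]])
E
python3 - <<'E'
from model import *
i1,i2=[pickle.load(open(f'w{k}.pkl','rb')) for k in(1,2)]
a,b=holes('w1'),holes('w2')
P=np.array([tri([ray('',u,i1),ray('',v,i2)]) for u,v in zip(a,b)])
err=[np.abs(proj('',p,i1)-u).max() for p,u in zip(P,a)]
print(P, np.max(err))
B=P[[0,1,2,3,4,5,8,9,10,11,12,13]]; c=B.mean(0); n=np.linalg.svd(B-c)[2][2]; n*=-np.sign(n[0]); print('normal front',n,'lean',np.degrees(np.arcsin(n[2])),'yaw',np.degrees(np.arctan2(-n[1],-n[0])),'res',np.abs((B-c)@n).max())
yr=np.cross([0,0,1],-n);yr/=np.linalg.norm(yr);up=np.cross(-n,yr)
print('yr',yr,'up',up)
for k in range(15): print(k,((P[k]-c)@yr*1000).round(1),((P[k]-c)@up*1000).round(1),((P[k]-c)@n*1000).round(1))
m=[tri([ray('',u,i1),ray('',v,i2)]) for u,v in [((267.4,112.8),(358.3,112.5)),((183,111.7),(276.2,111.6))]]; print('marks',m)
print('c',c)
np.savez('rack.npz',c=c,n=n,yr=yr,up=up,P=P)
# scene check
for k in(2,9,4,11): print(proj('scene',P[k]))
E
```

```text
[[ 0.4647 -0.1085  0.0416]
 [ 0.463  -0.0819  0.0399]
 [ 0.4573 -0.0188  0.0406]
 [ 0.4504  0.0464  0.0403]
 [ 0.4479  0.0733  0.0402]
 [ 0.44    0.1624  0.0407]
 [ 0.4295  0.2603  0.0404]
 [ 0.4274  0.288   0.0394]
 [ 0.4935 -0.1059  0.0946]
 [ 0.4855 -0.016   0.0953]
 [ 0.4825  0.0108  0.0958]
 [ 0.476   0.0759  0.0945]
 [ 0.4706  0.1379  0.0952]
 [ 0.4683  0.1651  0.0948]
 [ 0.4583  0.2633  0.094 ]] 0.2023761047527728
normal front [-0.8827 -0.0823  0.4627] lean 27.560210058384985 yaw 5.3297807368567245 res 0.0008887042892564768
yr [-0.0929  0.9957  0.    ] up [0.4607 0.043  0.8865]
0 -136.2 -30.0 0.9
1 -109.5 -31.1 -0.6
2 -46.2 -30.4 -0.4
3 19.5 -31.1 0.1
4 46.4 -31.2 0.1
5 135.9 -30.6 -0.1
6 234.4 -31.4 1.0
7 262.2 -32.1 0.1
8 -136.2 30.4 -0.3
9 -45.9 31.2 -0.3
10 -19.0 31.3 0.4
11 46.5 30.0 0.2
12 108.6 30.9 0.1
13 136.0 30.6 -0.2
14 234.7 29.5 0.1
marks [array([ 0.4428, -0.0191,  0.0323]), array([ 0.4477, -0.1083,  0.0399])]
c [0.4666 0.0284 0.0678]
[324.6932 263.4686]
[328.8123 247.4646]
[299.5461 252.8027]
[303.1699 237.0395]
```

```bash
cat >> model.py <<'E'
D=np.load('rack.npz'); yaw=np.radians(5.33); c=D['c'];n=D['n'];yr=D['yr'];up=D['up']
def at(y,u,x=0): return c+(yr*y+up*u-n*(5+x))/1000   # mm; x to the rear from mid thickness
def G(y,u,sgn,x=0,tilt=-28): go(at(y,u,x),rackR(yaw,tilt,sgn))
def where():
    o=telemetry.observe(); d=(o['position']-c)*1000; M=R.from_rotvec(o['ee_rot']).as_matrix()
    print('y %.1f u %.1f x %.1f'%(d@yr,d@up,-(d@n)-5),'toolz',(M[:,2]@np.column_stack([yr,up,-n])).round(3),'tooly',(M[:,1]@np.column_stack([yr,up,-n])).round(3),'F',[ (o['force']@v).round(1) for v in (yr,up,-n)],'w mm %.1f'%(o['width']*91.8),'g',o['gripper_force'],'q',o['joints'].round(2),'t',o['clock'])
E
python3 -c "
from model import *
G(46,150,1)"
```

```text
rows: shift [-9.37 13.31 13.31] turn [-0. 53.  1.] | clock 2.20 q [-0.94 -0.41  0.76  2.34  0.47  0.71  1.23] F [-0.5  0.7  0.7] w 0.546
```

```bash
python3 -m creep '4.2 -2 2.5 2.5 0 10 0; 4.2 -4 5 5 0 20 0; 4.2 -6 8 8 0 30.5 0; 4.2 -8 11 11 0 41 1; 4.2 -9.4 13.3 13.3 0 51 1' && python3 -c "
from model import *
where();G(46,150,1)"
```

```text
clock: 2.82
position: [0.4913, 0.0318, 0.2284]
ee_rot: [0.126, -2.932, 0.044]
force: [0.7, 0.6, 3.9]
width: 0.46
gripper_force: 0.0
y 1.1 u 153.9 x -57.3 toolz [-0.019 -0.963  0.27 ] tooly [ 1.    -0.016  0.014] F [np.float64(0.5), np.float64(3.8), np.float64(-1.1)] w mm 42.2 g 0.0 q [-0.88  0.52  1.05  1.82 -0.4   1.28  1.97] t 2.825
rows: shift [-5.37  4.58  1.83] turn [-1.  16.1 -0.7] | clock 2.83 q [-0.88  0.52  1.05  1.82 -0.4   1.28  1.97] F [0.7 0.6 3.9] w 0.460
```

```bash
python3 -m creep '4.2 -3 2.5 1 -.5 8 -.4; 4.2 -5.4 4.6 1.8 -1 16.1 -.7; 4.2 -5.4 4.6 1.8 -1 16.1 -.7;4.2 -5.4 4.6 1.8 -1 16.1 -.7;4.2 -5.4 4.6 1.8 -1 16.1 -.7' && python3 -c "
from model import *
where();G(46,32,1)"
```

```text
clock: 3.45
position: [0.535, 0.0782, 0.2012]
ee_rot: [0.119, -2.657, 0.03]
force: [-0.2, -0.5, 0.8]
width: 0.457
gripper_force: 0.0
y 43.3 u 152.0 x -2.3 toolz [ 0.001 -1.    -0.001] tooly [1.    0.001 0.003] F [np.float64(-0.5), np.float64(0.6), np.float64(-0.5)] w mm 42.0 g 0.0 q [-0.71  0.79  0.92  1.51 -0.47  1.62  1.95] t 3.45
rows: shift [-0.24  0.26 12.  ] turn [ 0.1  0.4 -0.2] | clock 3.45 q [-0.71  0.79  0.92  1.51 -0.47  1.62  1.95] F [-0.2 -0.5  0.8] w 0.457
```

```bash
python3 -m creep '4.2 -.2 .3 2.5 0 .4 0; 4.2 -.2 .3 5 0 .4 0; 4.2 -.2 .3 6.5 0 .4 0;4.2 -.2 .3 6.5 0 .4 0' && python3 -c "
from model import *
where();G(46,32,1)
i=vision.camera_info('wrist'); snap('wrist','w3.png'); pickle.dump(i,open('w3.pkl','wb'))"
```

```text
clock: 3.95
position: [0.5062, 0.0791, 0.1421]
ee_rot: [0.12, -2.648, 0.03]
force: [0.6, -0.5, 0.4]
width: 0.458
gripper_force: 0.0
y 46.8 u 86.3 x -0.3 toolz [ 0.001 -1.    -0.01 ] tooly [1.    0.001 0.002] F [np.float64(-0.6), np.float64(0.7), np.float64(0.3)] w mm 42.0 g 0.0 q [-0.73  0.82  0.89  1.64 -0.5   1.49  1.97] t 3.95
rows: shift [-0.08 -0.09  5.42] turn [ 0.1 -0.1 -0.1] | clock 3.95 q [-0.73  0.82  0.89  1.64 -0.5   1.49  1.97] F [ 0.6 -0.5  0.4] w 0.458
```

View pics/w3.png

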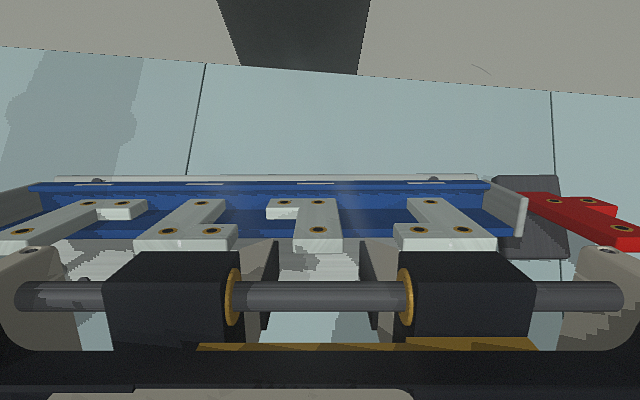

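The fingers (inner edges at u ≈ 277 and 360) straddle bracket 2's top (u 293–343), so the centring is good. I descend and grip.

```bash
python3 -m creep '4.2 -.1 0 2.5 0 0 0; 4.2 -.1 0 4.5 0 0 0; 4.2 -.1 0 5.4 0 0 0;4.2 -.1 0 5.4 0 0 0' && python3 -c "
from model import *
where();G(46,32,1)"
```

```text
clock: 4.5
position: [0.4827, 0.0765, 0.0938]
ee_rot: [0.12, -2.649, 0.031]
force: [0.3, -0.5, 0.4]
width: 0.456
gripper_force: 0.0
y 46.4 u 32.6 x 1.1 toolz [ 0.   -1.   -0.01] tooly [1.    0.    0.003] F [np.float64(-0.5), np.float64(0.4), np.float64(0.0)] w mm 41.8 g 0.0 q [-0.74  0.85  0.87  1.73 -0.53  1.38  2.01] t 4.5
rows: shift [ 0.11 -0.04  0.06] turn [ 0.  -0.1 -0.2] | clock 4.50 q [-0.74  0.85  0.87  1.73 -0.53  1.38  2.01] F [ 0.3 -0.5  0.4] w 0.456
```

```bash
python3 -m creep '2.5 .1 0 0 0 0 0; 2.5 .1 0 0 0 0 0; 2.5 .1 0 0 0 0 0;2.5 .1 0 0 0 0 0;2.5 .1 0 0 0 0 0' 40 && python3 -c "
from model import *
where()"
```

```text
clock: 5.12
position: [0.4822, 0.0763, 0.0945]
ee_rot: [0.12, -2.649, 0.032]
force: [1.7, 0.7, 6.7]
width: 0.325
gripper_force: 40.0
y 46.3 u 32.9 x 0.3 toolz [ 0.    -1.    -0.009] tooly [1.    0.    0.002] F [np.float64(0.5), np.float64(6.7), np.float64(-1.6)] w mm 29.8 g 40.002171993255615 q [-0.74  0.84  0.87  1.73 -0.53  1.38  2.01] t 5.125
```

```bash
python3 -m creep '2.5 .1 0 -1 0 0 0; 2.5 .1 0 -4 0 0 0; 2.5 .1 0 -8 0 0 0;2.5 .1 0 -11.5 0 0 0;2.5 .1 0 -11.5 0 0 0' && python3 -m creep '2.5 0 0 0 0 0 -10.5; 2.5 0 0 0 0 0 -21;2.5 0 0 0 0 0 -31.5;2.5 0 0 0 0 0 -42;2.5 0 0 0 0 0 -52' && python3 -c "
from model import *
where();G(46,148,-1)"
```

```text
clock: 5.75
position: [0.5366, 0.0809, 0.1979]
ee_rot: [0.12, -2.653, 0.032]
force: [-0.5, -0.7, -1.6]
width: 0.321
gripper_force: 40.0
clock: 6.38
position: [0.5339, 0.0814, 0.1951]
ee_rot: [1.288, -2.347, -0.268]
force: [0.0, 0.9, -0.4]
width: 0.322
gripper_force: 40.0
y 46.6 u 146.1 x -0.2 toolz [ 0.    -1.    -0.012] tooly [ 0.613  0.009 -0.79 ] F [np.float64(0.8), np.float64(-0.3), np.float64(0.3)] w mm 29.6 g 39.99640882015228 q [-0.58  0.71  0.63  1.5  -0.34  1.56  2.7 ] t 6.375
rows: shift [ 0.04 -0.05 -0.19] turn [   0.2    0.1 -127.8] | clock 6.38 q [-0.58  0.71  0.63  1.5  -0.34  1.56  2.7 ] F [ 0.   0.9 -0.4] w 0.322
```

```bash
python3 -m creep '2.5 0 0 0 0 0 10.5; 2.5 0 0 0 0 0 21;2.5 0 0 0 0 0 31.5;2.5 0 0 0 0 0 42;2.5 0 0 0 0 0 52' >/dev/null; python3 -m creep '2.5 0 0 0 0 0 10.5; 2.5 0 0 0 0 0 21;2.5 0 0 0 0 0 31.5;2.5 0 0 0 0 0 42;2.5 0 0 0 0 0 52' >/dev/null; python3 -m creep '2.5 0 0 0 0 0 10.5; 2.5 0 0 0 0 0 21;2.5 0 0 0 0 0 31.5;2.5 0 0 0 0 0 42;2.5 0 0 0 0 0 52' && python3 -c "
from model import *
where();G(46,148,-1)"
```

```text
clock: 8.25
position: [0.534, 0.0815, 0.1949]
ee_rot: [-2.133, -1.816, 0.576]
force: [0.3, -0.0, -0.1]
width: 0.326
gripper_force: 40.0
y 46.6 u 146.1 x 0.0 toolz [ 0.    -1.    -0.011] tooly [-0.25  -0.011  0.968] F [np.float64(-0.1), np.float64(0.1), np.float64(0.3)] w mm 29.9 g 39.993345737457275 q [-0.83  0.99  1.29  1.52 -0.68  1.77  0.38] t 8.25
rows: shift [-0.06  0.01 -0.19] turn [-0.2  0.2 75.5] | clock 8.25 q [-0.83  0.99  1.29  1.52 -0.68  1.77  0.38] F [ 0.3 -0.  -0.1] w 0.326
```

```bash
python3 -m creep '2.5 0 0 0 0 0 10.5; 2.5 0 0 0 0 0 21;2.5 0 0 0 0 0 31.5;2.5 0 0 0 0 0 42;2.5 0 0 0 0 0 52' >/dev/null; python3 -m creep '2.5 0 0 0 0 0 10.5; 2.5 0 0 0 0 0 21;2.5 0 0 0 0 0 23.5;2.5 0 0 0 0 0 23.5' && python3 -c "
from model import *
where();G(46,148,-1)
snap('scene','s2.png')"
```

```text
clock: 9.38
position: [0.5342, 0.0815, 0.1952]
ee_rot: [3.023, 0.15, -0.76]
force: [0.3, 0.1, -1.0]
width: 0.323
gripper_force: 40.0
y 46.6 u 146.3 x 0.1 toolz [ 0.001 -1.    -0.011] tooly [-1.    -0.001  0.007] F [np.float64(0.0), np.float64(-0.7), np.float64(0.7)] w mm 29.7 g 39.99941289424896 q [-0.84  1.    1.31  1.52 -0.69  1.77 -0.92] t 9.375
rows: shift [-0.01  0.06 -0.17] turn [-0.   0.2  0.4] | clock 9.38 q [-0.84  1.    1.31  1.52 -0.69  1.77 -0.92] F [ 0.3  0.1 -1. ] w 0.323
```

Bracket 2 is turned over in the air. I lower it about 3 mm ahead of the back rest.

```bash
python3 -m creep '2.5 -.3 0 2 0 .6 .3; 2.5 -.3 0 5 0 .6 .3; 2.5 -.3 0 7.5 0 .6 .3;2.5 -.3 0 9 0 .6 .3;2.5 -.3 0 9 0 .6 .3' && python3 -c "
from model import *
where();G(46.3,32.9,-1,tilt=-27.56)"
```

```text
clock: 10.05
position: [0.4892, 0.0774, 0.1173]
ee_rot: [3.027, 0.143, -0.744]
force: [-0.2, -0.4, 0.0]
width: 0.32
gripper_force: 40.0
y 46.7 u 56.4 x -4.0 toolz [ 0.    -1.    -0.001] tooly [-1.    -0.     0.001] F [np.float64(-0.3), np.float64(-0.1), np.float64(-0.2)] w mm 29.4 g 39.99904811382294 q [-0.89  1.05  1.27  1.72 -0.74  1.6  -0.86] t 10.05
rows: shift [0.4  0.04 2.35] turn [-0.   0.1  0.1] | clock 10.05 q [-0.89  1.05  1.27  1.72 -0.74  1.6  -0.86] F [-0.2 -0.4  0. ] w 0.320
```

```bash
python3 -m creep '2.5 .1 0 1 0 0 0; 2.5 .1 0 1.8 0 0 0; 2.5 .1 0 1.8 0 0 0' && python3 -m creep '2.5 .2 0 0 0 0 0; 2.5 .2 0 0 0 0 0' && python3 -c "
from model import *
where();G(46.3,32.9,-1,tilt=-27.56)"
```

```text
clock: 10.42
position: [0.482, 0.0766, 0.101]
ee_rot: [3.027, 0.142, -0.743]
force: [0.0, 0.6, -1.0]
width: 0.326
gripper_force: 40.0
clock: 10.68
position: [0.4845, 0.0766, 0.1006]
ee_rot: [3.027, 0.143, -0.741]
force: [-0.3, 0.8, -1.2]
width: 0.329
gripper_force: 40.0
y 46.4 u 39.4 x -0.4 toolz [ 0.    -1.     0.001] tooly [-1.    -0.     0.001] F [np.float64(0.9), np.float64(-1.2), np.float64(0.4)] w mm 30.2 g 39.99903202056885 q [-0.89  1.06  1.26  1.74 -0.76  1.57 -0.85] t 10.675
rows: shift [0.04 0.01 0.65] turn [-0.  -0.   0.1] | clock 10.68 q [-0.89  1.06  1.26  1.74 -0.76  1.57 -0.85] F [-0.3  0.8 -1.2] w 0.329
```

```bash
python3 -m creep '2.5 0 0 .4 0 0 0; 2.5 0 0 .6 0 0 0; 2.5 0 0 .65 0 0 0' && python3 -m creep '2.5 .1 0 0 0 0 0; 2.5 .1 0 0 0 0 0' && python3 -c "
from model import *
where()"
```

```text
clock: 11.05
position: [0.4813, 0.0764, 0.095]
ee_rot: [3.027, 0.142, -0.741]
force: [2.7, 0.8, 6.2]
width: 0.323
gripper_force: 40.0
clock: 11.3
position: [0.482, 0.0765, 0.0947]
ee_rot: [3.027, 0.142, -0.742]
force: [0.6, 0.3, 5.4]
width: 0.327
gripper_force: 40.0
y 46.4 u 33.0 x 0.1 toolz [ 0. -1.  0.] tooly [-1.    -0.     0.001] F [np.float64(0.3), np.float64(5.1), np.float64(-1.9)] w mm 30.0 g 40.00087916851044 q [-0.89  1.07  1.26  1.75 -0.77  1.56 -0.85] t 11.3
```

```bash
python3 -m creep '2.5 .1 0 0 0 0 0; 3.9 .1 0 0 0 0 0; 3.9 .1 0 0 0 0 0; 3.9 .1 0 0 0 0 0' && python3 -c "
from model import *
where()"; python3 -m creep '3.9 0 0 -2 0 0 0; 3.9 0 0 -5 0 0 0; 3.9 0 0 -8 0 0 0; 3.9 0 0 -8 0 0 0' && python3 -c "
from model import *
where(); G(-33.5,110,-1)
i=vision.camera_info('wrist'); snap('wrist','w4.png'); pickle.dump(i,open('w4.pkl','wb'))
s=snap('scene','s3.png')
a=cv2.resize(s[205:300,235:385][:,:,::-1],(750,475),interpolation=cv2.INTER_CUBIC); cv2.imwrite('pics/c3.png',a)"
```

```text
clock: 11.8
position: [0.4828, 0.0766, 0.0937]
ee_rot: [3.027, 0.142, -0.742]
force: [0.8, -0.2, 0.3]
width: 0.427
gripper_force: 0.0
y 46.5 u 32.5 x 1.3 toolz [ 0. -1.  0.] tooly [-1.    -0.     0.001] F [np.float64(-0.3), np.float64(0.7), np.float64(0.5)] w mm 39.2 g 0.0 q [-0.89  1.07  1.26  1.75 -0.77  1.56 -0.85] t 11.8
clock: 12.3
position: [0.5218, 0.0793, 0.1676]
ee_rot: [3.028, 0.143, -0.735]
force: [0.2, 0.1, -0.5]
width: 0.428
gripper_force: 0.0
y 45.5 u 116.1 x 1.7 toolz [-0.    -1.     0.005] tooly [-1.     0.     0.001] F [np.float64(0.1), np.float64(-0.3), np.float64(0.4)] w mm 39.3 g 0.0 q [-0.85  0.99  1.27  1.59 -0.69  1.69 -0.93] t 12.3
rows: shift [-0.19  7.9   0.61] turn [ 0.  -0.7  0.1] | clock 12.30 q [-0.85  0.99  1.27  1.59 -0.69  1.69 -0.93] F [ 0.2  0.1 -0.5] w 0.428
```

View pics/c3.png

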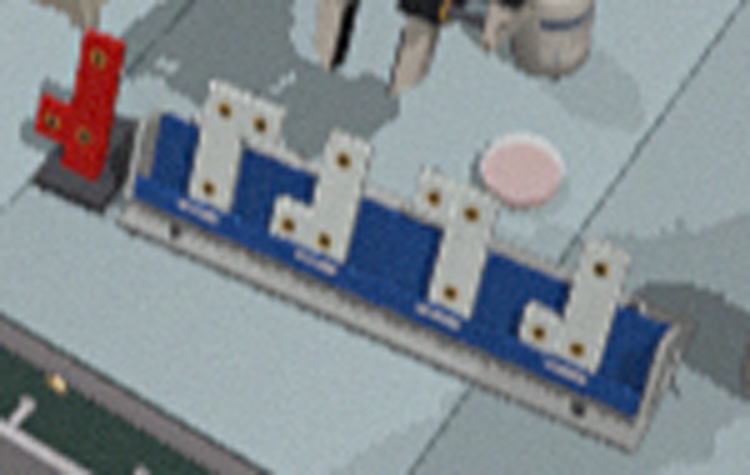

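Bracket 2, at crop (330,200), now has its toe at bottom left like the pattern and sits flat in its place. Now bracket 3, at crop (460,240).

```bash
python3 -m creep '6.5 -.2 4 0 0 -.4 0; 6.5 -.2 7.9 .6 0 -.4 0; 6.5 -.2 7.9 .6 0 -.4 0; 6.5 -.2 7.9 .6 0 -.4 0' && python3 -c "
from model import *
where(); G(-33.5,32.5,-1,tilt=-27.56)"
```

```text
clock: 12.9
position: [0.5224, 0.0016, 0.1598]
ee_rot: [3.024, 0.142, -0.754]
force: [-0.5, 0.1, 0.3]
width: 0.704
gripper_force: 0.0
y -31.9 u 106.1 x -0.6 toolz [ 0.001 -1.    -0.008] tooly [-1.    -0.001  0.001] F [np.float64(0.2), np.float64(0.0), np.float64(-0.6)] w mm 64.7 g 0.0 q [-0.74  1.    1.26  1.61 -0.65  1.64 -0.82] t 12.9
rows: shift [0.11 0.17 7.36] turn [-0.   0.4  0.1] | clock 12.90 q [-0.74  1.    1.26  1.61 -0.65  1.64 -0.82] F [-0.5  0.1  0.3] w 0.704
```

```bash
python3 -m creep '6.5 .1 .15 2.5 0 .4 0; 6.5 .1 .15 4 0 .4 0; 6.5 .1 .15 4 0 .4 0' && python3 -c "
from model import *
where(); G(-33.5,32.5,-1,tilt=-27.56)" && python3 -m creep '6.5 0 0 1.7 0 0 0; 6.5 0 0 3.3 0 0 0; 6.5 0 0 3.3 0 0 0;  6.5 0 0 3.3 0 0 0'&& python3 -c "
from model import *
where(); G(-33.5,32.5,-1,tilt=-27.56)"
```

```text
clock: 13.28
position: [0.5042, -0.0011, 0.1237]
ee_rot: [3.026, 0.144, -0.745]
force: [-0.2, 0.3, 0.5]
width: 0.709
gripper_force: 0.0
y -32.9 u 65.6 x -0.1 toolz [ 0.    -1.    -0.002] tooly [-1.    -0.     0.002] F [np.float64(0.3), np.float64(0.3), np.float64(-0.4)] w mm 65.1 g 0.0 q [-0.75  1.02  1.24  1.69 -0.68  1.56 -0.79] t 13.275
rows: shift [0.02 0.06 3.31] turn [-0.   0.1  0.1] | clock 13.28 q [-0.75  1.02  1.24  1.69 -0.68  1.56 -0.79] F [-0.2  0.3  0.5] w 0.709
clock: 13.78
position: [0.4899, -0.0037, 0.0954]
ee_rot: [3.027, 0.142, -0.742]
force: [0.1, -0.7, -0.3]
width: 0.706
gripper_force: 0.0
y -34.1 u 33.8 x 0.1 toolz [ 0. -1.  0.] tooly [-1.    -0.     0.001] F [np.float64(-0.7), np.float64(-0.3), np.float64(0.2)] w mm 64.8 g 0.0 q [-0.76  1.04  1.22  1.75 -0.7   1.5  -0.77] t 13.775
rows: shift [-0.01 -0.06  0.13] turn [-0. -0.  0.] | clock 13.78 q [-0.76  1.04  1.22  1.75 -0.7   1.5  -0.77] F [ 0.1 -0.7 -0.3] w 0.706
```

```bash
python3 -m creep '5 0 0 0 0 0 0; 5 0 0 0 0 0 0; 5 0 0 0 0 0 0; 5 0 0 0 0 0 0; 5 0 0 0 0 0 0' 40 && python3 -c "
from model import *
where()"; python3 -m creep '5 -.1 0 -1 0 0 0; 5 -.1 0 -4 0 0 0; 5 -.1 0 -8 0 0 0;5 -.1 0 -12 0 0 0;5 -.1 0 -12 0 0 0' && python3 -m creep '5 0 0 0 0 0 -10.5; 5 0 0 0 0 0 -21;5 0 0 0 0 0 -31.5;5 0 0 0 0 0 -42;5 0 0 0 0 0 -52' && python3 -c "
from model import *
where();G(-58.5,148,1)"
```

```text
clock: 14.4
position: [0.4901, -0.0037, 0.0955]
ee_rot: [3.027, 0.143, -0.741]
force: [2.7, 0.1, 4.9]
width: 0.596
gripper_force: 40.0
y -34.2 u 34.0 x 0.3 toolz [-0.    -1.     0.001] tooly [-1.     0.     0.001] F [np.float64(-0.1), np.float64(5.6), np.float64(0.1)] w mm 54.7 g 40.00094532966614 q [-0.76  1.04  1.22  1.75 -0.7   1.5  -0.77] t 14.4
clock: 15.02
position: [0.5458, 0.0007, 0.2045]
ee_rot: [3.028, 0.143, -0.736]
force: [-1.0, 0.7, -1.8]
width: 0.599
gripper_force: 40.0
clock: 15.65
position: [0.5432, 0.0016, 0.2013]
ee_rot: [-2.52, -1.389, 0.649]
force: [0.1, 0.4, -0.3]
width: 0.6
gripper_force: 40.0
y -33.8 u 152.5 x -1.4 toolz [ 0.001 -1.    -0.002] tooly [-0.61  -0.002  0.792] F [np.float64(0.3), np.float64(-0.2), np.float64(0.3)] w mm 55.1 g 39.9947851896286 q [-0.63  0.81  0.97  1.51 -0.45  1.62 -0.14] t 15.65
rows: shift [-1.88  1.62  0.44] turn [   0.4    0.2 -127.6] | clock 15.65 q [-0.63  0.81  0.97  1.51 -0.45  1.62 -0.14] F [ 0.1  0.4 -0.3] w 0.600
```

```bash
python3 -m creep '5 0 0 0 0 0 -10.5; 5 0 0 0 0 0 -21;5 0 0 0 0 0 -31.5;5 0 0 0 0 0 -42;5 0 0 0 0 0 -52' >/dev/null; python3 -m creep '5 0 0 0 0 0 -10.5; 5 0 0 0 0 0 -21;5 0 0 0 0 0 -31.5;5 0 0 0 0 0 -42;5 0 0 0 0 0 -52' >/dev/null; python3 -m creep '5 0 0 0 0 0 -10.5; 5 0 0 0 0 0 -21; 5 0 0 0 0 0 -23.6; 5 0 0 0 0 0 -23.6' && python3 -c "
from model import *
where();G(-57.9,60,1,x=-3,tilt=-27.56)"
```

```text
clock: 17.4
position: [0.5433, 0.0013, 0.2014]
ee_rot: [0.115, -2.657, 0.032]
force: [0.2, -0.2, -0.7]
width: 0.592
gripper_force: 40.0
y -34.1 u 152.6 x -1.4 toolz [ 0.    -1.    -0.002] tooly [1.    0.    0.006] F [np.float64(-0.3), np.float64(-0.6), np.float64(0.5)] w mm 54.4 g 39.999491572380066 q [-0.29  0.65  0.32  1.47 -0.14  1.53  1.71] t 17.4
rows: shift [ 0.13 -2.39  9.26] turn [ 0.  -0.1 -0.4] | clock 17.40 q [-0.29  0.65  0.32  1.47 -0.14  1.53  1.71] F [ 0.2 -0.2 -0.7] w 0.592
```

```bash
python3 -m creep '5 .15 -1.2 0 0 0 -.4; 5 .15 -2.4 2.5 0 0 -.4;5 .15 -2.4 5 0 0 -.4;5 .15 -2.4 7.5 0 0 -.4;5 .15 -2.4 9.3 0 0 -.4' && python3 -m creep '5 0 0 0 0 0 0;5 0 0 0 0 0 0' && python3 -c "
from model import *
where();G(-58.2,34.0,1,tilt=-27.56)"
```

```text
clock: 18.02
position: [0.5011, -0.0277, 0.1195]
ee_rot: [0.123, -2.657, 0.031]
force: [-0.8, -0.1, -0.4]
width: 0.597
gripper_force: 40.0
clock: 18.27
position: [0.5027, -0.0271, 0.1209]
ee_rot: [0.124, -2.659, 0.03]
force: [-0.0, 0.1, 0.1]
width: 0.594
gripper_force: 40.0
y -58.6 u 61.4 x -2.3 toolz [-0.    -1.     0.001] tooly [ 1. -0. -0.] F [np.float64(0.1), np.float64(0.0), np.float64(-0.1)] w mm 54.5 g 39.999897480010986 q [-0.26  0.67  0.31  1.66 -0.14  1.32  1.76] t 18.275
rows: shift [-0.23  0.04  2.74] turn [-0.   0.1  0. ] | clock 18.27 q [-0.26  0.67  0.31  1.66 -0.14  1.32  1.76] F [-0.   0.1  0.1] w 0.594
```

```bash
python3 -m creep '5 0 0 1 0 0 0;5 -.1 0 2 0 0 0;5 -.1 0 2 0 0 0' && python3 -c "
from model import *
where()" && python3 -m creep '5 0 0 .4 0 0 0;5 -.1 0 .7 0 0 0;5 -.1 0 .75 0 0 0;5 -.1 0 .75 0 0 0' && python3 -c "
from model import *
where()"
```

```text
clock: 18.65
position: [0.4929, -0.0274, 0.1015]
ee_rot: [0.125, -2.657, 0.03]
force: [-0.9, -0.2, 0.1]
width: 0.594
gripper_force: 40.0
y -58.0 u 39.6 x -2.0 toolz [ 0.    -1.    -0.001] tooly [ 1.     0.    -0.001] F [np.float64(-0.2), np.float64(-0.4), np.float64(-0.9)] w mm 54.5 g 39.999738335609436 q [-0.26  0.68  0.3   1.69 -0.14  1.27  1.76] t 18.65
clock: 19.15
position: [0.4918, -0.0276, 0.0958]
ee_rot: [0.125, -2.66, 0.03]
force: [1.2, 0.1, 6.8]
width: 0.596
gripper_force: 40.0
y -58.1 u 34.0 x -0.4 toolz [ 0.    -1.     0.002] tooly [ 1.     0.    -0.001] F [np.float64(0.0), np.float64(6.6), np.float64(-2.1)] w mm 54.8 g 40.00117778778076 q [-0.26  0.69  0.3   1.7  -0.14  1.26  1.77] t 19.15
```

Ledge contact is felt (6.6 N). I press it lightly to the back rest, release, and retreat along the slant.

```bash
python3 -m creep '5 -.12 0 0 0 0 0;5 -.12 0 0 0 0 0; 6.3 -.12 0 0 0 0 0;6.3 -.12 0 0 0 0 0;6.3 -.12 0 0 0 0 0' && python3 -c "
from model import *
where()" && python3 -m creep '6.3 0 0 -2 0 0 0;6.3 0 0 -5 0 0 0;6.3 0 0 -9 0 0 0;6.3 0 0 -12 0 0 0;6.3 0 0 -12 0 0 0' && python3 -c "
from model import *
where();go([.40,.03,.28],rackR(yaw,25))"
```

```text
clock: 19.77
position: [0.4922, -0.0275, 0.0944]
ee_rot: [0.125, -2.658, 0.03]
force: [-1.1, 0.1, -0.0]
width: 0.686
gripper_force: 0.0
y -58.0 u 33.0 x 0.7 toolz [ 0. -1.  0.] tooly [ 1.     0.    -0.001] F [np.float64(0.2), np.float64(-0.5), np.float64(-0.9)] w mm 63.0 g 0.0 q [-0.26  0.69  0.3   1.7  -0.14  1.26  1.77] t 19.775
clock: 20.4
position: [0.5492, -0.0224, 0.2023]
ee_rot: [0.125, -2.662, 0.03]
force: [-0.0, 0.2, -0.1]
width: 0.686
gripper_force: 0.0
y -58.2 u 155.1 x 1.4 toolz [-0.    -1.     0.004] tooly [ 1.    -0.    -0.001] F [np.float64(0.2), np.float64(-0.1), np.float64(0.1)] w mm 63.0 g 0.0 q [-0.26  0.65  0.32  1.46 -0.13  1.53  1.75] t 20.4
rows: shift [16.32  6.62 -0.31] turn [  0.  -52.3   0.1] | clock 20.40 q [-0.26  0.65  0.32  1.46 -0.13  1.53  1.75] F [-0.   0.2 -0.1] w 0.686
```

```bash
python3 -m creep '5 3.2 1.3 -1 0 -10.5 0; 5 6.4 2.6 -1 0 -21 0;5 9.6 4 -1 0 -31.5 0;5 13 5.3 -.5 0 -42 0;5 16.3 6.6 -.3 0 -52.3 0' >/dev/null;  python3 -m creep '5 0 0 0 0 0 0;5 0 0 0 0 0 0'&& python3 -c "
from model import *
i=vision.camera_info('wrist'); snap('wrist','w5.png'); pickle.dump(i,open('w5.pkl','wb'));print(holes('w5'))" && python3 -m creep '5 0 -5 0 0 0 0;5 0 -10 0 0 0 0;5 0 -10 0 0 0 0;5 0 -10 0 0 0 0' && python3 -c "
from model import *
i=vision.camera_info('wrist'); snap('wrist','w6.png'); pickle.dump(i,open('w6.pkl','wb'));print(len(holes('w6')))"
```

```text
clock: 21.28
position: [0.3986, 0.0299, 0.2791]
ee_rot: [-0.128, 2.706, 0.03]
force: [1.1, 1.1, 0.3]
width: 0.546
gripper_force: 0.0
[[188.6 129.8]
 [212.9 129.7]
 [269.5 129.6]
 [353.2 129.3]
 [377.5 129.3]
 [433.4 130.3]
 [521.6 129.3]
 [546.  129.3]
 [180.6 179.7]
 [241.6 182.1]
 [267.5 182.1]
 [355.4 179.8]
 [414.8 180.3]
 [440.5 180.3]
 [534.6 179.3]]
clock: 21.82
position: [0.4091, -0.0695, 0.2786]
ee_rot: [-0.126, 2.709, 0.027]
force: [-0.3, 0.2, -0.9]
width: 0.549
gripper_force: 0.0
16
```

View pics/w5.png

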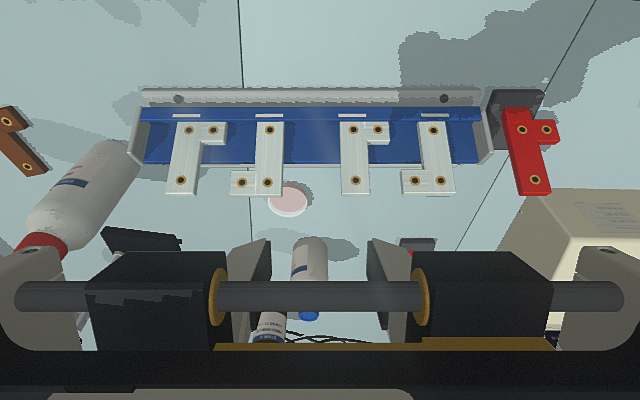

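All four brackets now show the pattern's hand, and the dish and bottles stand undisturbed. One check of seating by triangulation: bracket 3's top holes at (267,182) sit about 2 px off their neighbours.

```bash
python3 -c "
from model import *
i1,i2=[pickle.load(open(f'w{k}.pkl','rb')) for k in(5,6)]
a,b=holes('w5'),holes('w6')
for u in a:
    # match by same row & nearest predicted location
    P0=c-0; best=min(b,key=lambda v:abs(v[1]-u[1])*3+abs(v[0]-u[0]-91))
    p=tri([ray('',u,i1),ray('',best,i2)]); d=(p-c)*1000
    print(u,best,'y %.1f up %.1f front %.1f'%(d@yr,d@up,d@n),'err %.2f'%np.abs(proj('',p,i1)-u).max())
"
```

```text
[188.6 129.8] [278.7 129.8] y -136.6 up -31.0 front -0.4 err 0.04
[212.9 129.7] [303.3 129.6] y -109.2 up -30.5 front 0.6 err 0.00
[269.5 129.6] [360.7 129.4] y -45.9 up -29.1 front 3.1 err 0.03
[353.2 129.3] [444.3 129.1] y 46.5 up -30.2 front 2.2 err 0.01
[377.5 129.3] [468.6 129.1] y 73.5 up -30.4 front 1.9 err 0.00
[433.4 130.3] [524.5 130. ] y 135.8 up -30.0 front 0.8 err 0.04
[521.6 129.3] [613.2 129. ] y 233.7 up -30.9 front 1.5 err 0.01
[546.  129.3] [635.9 128.4] y 266.3 up -35.8 front -5.1 err 0.31
[180.6 179.7] [276.5 179.9] y -136.1 up 30.5 front -0.2 err 0.12
[241.6 182.1] [336.7 182.2] y -73.1 up 31.3 front -4.1 err 0.07
[267.5 182.1] [362.6 181.9] y -45.8 up 31.1 front -4.2 err 0.07
[355.4 179.8] [451.4 179.7] y 46.9 up 29.8 front -1.3 err 0.01
[414.8 180.3] [511.2 180. ] y 109.2 up 30.4 front -0.9 err 0.10
[440.5 180.3] [537.2 180. ] y 135.9 up 30.6 front -0.3 err 0.09
[534.6 179.3] [631.9 179. ] y 234.5 up 29.7 front 0.3 err 0.08
```

Triangulation shows bracket 3's foot is about 4 mm ahead of the rest (7° off flat) and bracket 2's about 2 mm. I'll push both feet back gently with closed, upright fingers.

```bash
cat >> model.py <<'E'
def PP(y,s,h=0,u=-18):
    xr=np.array([np.cos(yaw),np.sin(yaw),0]); p=c+(yr*y+up*u-xr*(9.5+s))/1000+np.array([0,0,.022+h/1000]); go(p,rackR(yaw,0,1)); print(p,telemetry.observe()['position'])
E
python3 -c "
from model import *
PP(-46,20,80)"
```

```text
rows: shift [ 2.59  4.57 12.53] turn [-0.  24.7  0.1] | clock 21.88 q [-0.49 -0.25  0.49  2.32  0.13  0.61  1.59] F [-0.   0.9  0.9] w 0.543
[ 0.4332 -0.0209  0.1538] [ 0.4089 -0.069   0.2786]
```

```bash
python3 -m creep '0 .7 2.5 3 0 8 0; 0 1.3 4.6 6 0 16 0;0 2 4.6 9 0 24.7 0;0 2.6 4.6 12.5 0 24.7 0;0 2.6 4.6 12.5 0 24.7 0' 15 && python3 -c "
from model import *
PP(-46,20,0)"
```

```text
clock: 22.5
position: [0.4315, -0.0203, 0.1521]
ee_rot: [0.15, -3.133, 0.002]
force: [-0.6, -0.4, 0.4]
width: 0.05
gripper_force: 0.0
rows: shift [-0.21 -0.07  7.83] turn [-0.1 -0.3  0.1] | clock 22.50 q [-0.52  0.26  0.54  2.17 -0.19  0.76  1.81] F [-0.6 -0.4  0.4] w 0.050
[ 0.4332 -0.0209  0.0738] [ 0.4315 -0.0203  0.1521]
```

```bash
python3 -m creep '0 0 0 3 0 0 0;0 0 0 5 0 0 0; 0 0 0 7 0 0 0;0 0 0 7.7 0 0 0;0 0 0 7.7 0 0 0' && python3 -c "
from model import *
PP(-46,0,0)" && python3 -m creep '0 -.5 0 0 0 0 0;0 -1 0 0 0 0 0;0 -1.5 0 0 0 0 0;0 -1.5 0 0 0 0 0' && python3 -c "
from model import *
PP(-46,0,0)"
```

```text
clock: 23.12
position: [0.4326, -0.0207, 0.0782]
ee_rot: [-0.147, 3.137, 0.002]
force: [1.3, -0.0, -1.1]
width: 0.006
gripper_force: 0.0
rows: shift [-2.06 -0.03  0.44] turn [0.1 0.1 0.1] | clock 23.12 q [-0.43  0.4   0.45  2.24 -0.33  0.56  1.94] F [ 1.3 -0.  -1.1] w 0.006
[ 0.4532 -0.0191  0.0738] [ 0.4326 -0.0207  0.0782]
clock: 23.62
position: [0.4481, -0.0196, 0.0777]
ee_rot: [-0.148, 3.137, 0.001]
force: [0.8, -0.3, -0.8]
width: 0.003
gripper_force: 0.0
rows: shift [-0.5   0.    0.39] turn [0.  0.1 0.1] | clock 23.62 q [-0.42  0.42  0.45  2.21 -0.33  0.58  1.94] F [ 0.8 -0.3 -0.8] w 0.003
[ 0.4532 -0.0191  0.0738] [ 0.4481 -0.0196  0.0777]
```

```bash
for i in 1; do python3 -m creep '0 0 0 .3 0 0 0;0 -.2 0 .3 0 0 0;0 -.2 0 .3 0 0 0'; done; python3 -m creep '0 -.2 0 0 0 0 0;0 -.2 0 0 0 0 0'; python3 -m creep '0 -.2 0 0 0 0 0;0 -.2 0 0 0 0 0'
```

```text
clock: 24.0
position: [0.4496, -0.0195, 0.0745]
ee_rot: [-0.147, 3.137, 0.001]
force: [-0.1, -0.3, -0.2]
width: 0.008
gripper_force: 0.0
clock: 24.25
position: [0.4515, -0.0193, 0.0746]
ee_rot: [-0.147, 3.137, 0.001]
force: [-0.6, -0.3, 0.4]
width: 0.004
gripper_force: 0.2
clock: 24.5
position: [0.4531, -0.0191, 0.0744]
ee_rot: [-0.147, 3.138, 0.001]
force: [-2.2, 1.0, -0.2]
width: 0.004
gripper_force: 0.8
```

```bash
python3 -m creep '0 -.2 0 0 0 0 0;0 -.2 0 0 0 0 0'; python3 -m creep '0 -.1 0 0 0 0 0;0 -.1 0 0 0 0 0'; python3 -c "
from model import *
i=vision.camera_info('wrist'); im=snap('wrist','w7.png'); print(telemetry.observe()['force'])
h=cv2.cvtColor(im,cv2.COLOR_RGB2HSV)
cv2.imwrite('pics/w7c.png',im[:,:,::-1])"
```

```text
clock: 24.75
position: [0.4545, -0.019, 0.0743]
ee_rot: [0.147, -3.137, -0.001]
force: [-3.7, -0.5, 0.4]
width: 0.005
gripper_force: 2.3
clock: 25.0
position: [0.4547, -0.0189, 0.0741]
ee_rot: [0.147, -3.136, -0.001]
force: [-7.5, -0.7, 1.7]
width: 0.005
gripper_force: 3.6
[-8.3023 -1.3634  1.736 ]
```

```bash
python3 -m creep '0 1 0 0 0 0 0;0 2 0 0 0 0 0;0 2 5 0 0 0 0;0 2 9.4 0 0 0 0;0 2 9.4 0 0 0 0' >/dev/null; python3 -c "
from model import *
PP(48,0,0)" ; python3 -m creep '0 -.7 0 0 0 0 0;0 -1.4 0 0 0 0 0;0 -1.6 0 0 0 0 0;0 -1.6 0 0 0 0 0'&& python3 -c "
from model import *
PP(48,0,0)"
```

```text
rows: shift [-1.67 -0.34  0.09] turn [0.1 0.1 0.4] | clock 25.68 q [-0.65  0.41  0.45  2.24 -0.34  0.55  1.73] F [ 0.1 -1.1 -0.6] w 0.007
[0.4444 0.0745 0.0738] [0.4275 0.0763 0.0747]
clock: 26.18
position: [0.4439, 0.0737, 0.0746]
ee_rot: [-0.145, 3.137, 0.001]
force: [0.0, -0.0, 0.1]
width: 0.005
gripper_force: 0.0
rows: shift [-0.06  0.08  0.07] turn [ 0.   0.1 -0. ] | clock 26.18 q [-0.63  0.43  0.45  2.2  -0.34  0.57  1.74] F [ 0.  -0.   0.1] w 0.005
[0.4444 0.0745 0.0738] [0.4439 0.0737 0.0746]
```

```bash
python3 -m creep '0 -.2 0 0 0 0 0;0 -.2 0 0 0 0 0'; python3 -m creep '0 -.1 0 0 0 0 0;0 -.1 0 0 0 0 0'; python3 -m creep '0 -.1 0 0 0 0 0;0 -.1 0 0 0 0 0'
```

```text
clock: 26.42
position: [0.4451, 0.0743, 0.0745]
ee_rot: [0.147, -3.138, -0.001]
force: [-1.5, -0.9, -0.1]
width: 0.005
gripper_force: 0.7
clock: 26.68
position: [0.4455, 0.0744, 0.0743]
ee_rot: [0.147, -3.137, -0.001]
force: [-5.5, -2.3, 0.1]
width: 0.008
gripper_force: 2.4
clock: 26.92
position: [0.4458, 0.0744, 0.0742]
ee_rot: [0.147, -3.136, -0.001]
force: [-6.9, -2.8, 1.2]
width: 0.01
gripper_force: 3.7
```

Both stall at the same depth under light force. I back off, lift clear and measure again.

```bash
python3 -m creep '0 1 0 0 0 0 0;0 3 0 0 0 0 0;0 4 0 -4 0 0 0;0 4 0 -8 0 0 0;0 4 0 -8 0 0 0' >/dev/null; python3 -c "
from model import *
go([.40,.03,.28],rackR(yaw,25))"
```

```text
rows: shift [  1.28  -4.04 -12.31] turn [  0.2 -24.6   0. ] | clock 27.55 q [-0.79  0.22  0.58  2.21 -0.18  0.74  1.58] F [-0.   0.2  0.1] w 0.005
```

```bash
python3 -m creep '5 .4 -1 -4 0 -8 0;5 .8 -2 -8 0 -16 0;5 1.3 -4 -12.3 0 -24.6 0;5 1.3 -4 -12.3 0 -24.6 0;5 1.3 -4 -12.3 0 -24.6 0' >/dev/null; python3 -m creep '5 0 0 0 0 0 0;5 0 0 0 0 0 0' >/dev/null;  cat > chk.py <<'E'
from model import *
import sys
i1,i2=[pickle.load(open(f'w{k}.pkl','rb')) for k in sys.argv[1:]]
a,b=[holes('w'+k) for k in sys.argv[1:]]
for u in a:
    best=min(b,key=lambda v:abs(v[1]-u[1])*3+abs(v[0]-u[0]-93))
    p=tri([ray('',u,i1),ray('',best,i2)]); d=(p-c)*1000
    print(u,'y %.1f up %.1f front %.1f'%(d@yr,d@up,d@n),'err %.2f'%np.abs(proj('',p,i1)-u).max())
E
python3 -c "
from model import *
i=vision.camera_info('wrist'); snap('wrist','w8.png'); pickle.dump(i,open('w8.pkl','wb'))" && python3 -m creep '5 0 -5 0 0 0 0;5 0 -10 0 0 0 0;5 0 -10 0 0 0 0;5 0 -10 0 0 0 0' && python3 -c "
from model import *
i=vision.camera_info('wrist'); snap('wrist','w9.png'); pickle.dump(i,open('w9.pkl','wb'))" && python3 chk.py 8 9
```

```text
clock: 28.98
position: [0.4078, -0.0692, 0.2772]
ee_rot: [-0.127, 2.709, 0.028]
force: [-0.0, -0.5, 0.2]
width: 0.542
gripper_force: 0.0
[188.6 132.6] y -136.3 up -30.1 front 0.7 err 0.20
[213.3 132.3] y -109.4 up -31.0 front -0.3 err 0.04
[270.7 133. ] y -45.6 up -30.5 front -0.7 err 0.01
[353.9 132.2] y 46.5 up -30.3 front 1.5 err 0.02
[378.3 132.1] y 73.7 up -31.0 front 0.7 err 0.01
[434.5 132.9] y 136.0 up -30.5 front 0.2 err 0.03
[523.4 132.1] y 233.4 up -30.5 front 1.9 err 0.02
[548.1 132. ] y 265.6 up -34.9 front -4.1 err 0.12
[180.6 182.6] y -136.5 up 30.1 front -1.3 err 0.09
[241.2 183.4] y -73.0 up 31.0 front -0.7 err 0.20
[267.3 183.4] y -45.7 up 31.3 front -0.3 err 0.03
[356.  182.3] y 46.6 up 30.3 front 0.5 err 0.02
[415.6 183.3] y 108.4 up 31.2 front 0.7 err 0.09
[441.7 183.3] y 135.7 up 30.8 front 0.0 err 0.12
[536.8 182.3] y 235.6 up 28.9 front -1.0 err 0.17
```

```bash
python3 -c "
from cell import job
print(job.sign_off())"
```

```text
the job is handed in; nothing more can be done
None
```

The job is handed in: the two mirror-image brackets (second and third from the left) were turned over and are back in their own places, measured flat against the back rest to within about 1 mm, and the other two brackets, the bottles and the dish were left alone.

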